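Seat the drilling template on its two pins and lock it

TASK

The orange drilling template is lying high and crooked on the drilling jig, on top of the two steel pins and the dark wooden rest. Nudge it sideways with the fingertips, over to the metal fence and along it away from the rest, until both its holes drop over the pins and it lies flat on the board; then swing the red keeper round with a fingertip, all the way in over the template's front edge until it stops. Only push, gently: do not pinch or lift the template, leave the other things on the table where they are, and finish clear of everything.

Things in the scene. Friction and masses are not known exactly. Their poses are not given: they have to be found in the camera images.
- jig: Drilling jig fixed to the table: plywood board 250x200x14 mm with a sunk wood slice. Origin on the table under the middle of the seat; x = the way the template must travel (away from the robot but for the jig's yaw), y left, z up. Board: x -130..120, y -120..80 mm. Seated, the template's origin is at x 0, y 0, z 14 mm with the jig's yaw, and drops there by gravity.
- template: Loose orange plate 140 (x) x 130 (y) x 12 mm, 0.25 kg. Origin: centre of its underside; axes along its sides. Starts level at z 21 mm on rest and pins, 22 to 40 mm short of its seat in jig x, 10 to 22 mm right of it, turned up to 0.12 rad. Seated it has 1 mm to the fence and 2.5 mm to the rest. 2 to 5 N slides it; 12 N squares it against the fence.
- bush_top (a point): Centre of the top of the upright brass bush in the template's middle: 28 mm across, 20 mm tall above the plate (top 32 mm above the plate's underside); good to push against from any side.
- hole0 (a point): Centre, at the plate's underside, of the template's right hole: 13 mm wide, right through, at template x 15, y -34 mm.
- hole1 (a point): The same for the left hole, at template x 15, y +34 mm.
- pin0 (a point): Tip of the right steel pin, at jig x 15, y -34 mm: 10 mm thick, coned to a 4 mm flat tip, 7 mm above the board (21 mm above the table). It has 1.5 mm play in its hole and its cone catches the hole from about 3 mm off.
- pin1 (a point): The same for the left pin, at jig x 15, y +34 mm.
- rest (a point): Middle of the front top edge of the dark wooden rest, 21 mm above the table like the pin tips: jig x -130 to -72.5, y -72 to 64 mm.
- fence (a point): Middle of the top inner edge of the aluminium fence on the left of the board: inner face at jig y 66 mm, from x -122 to 102 mm, top 27 mm above the table.
- keeper_knob (a point): Middle of the upright black knob at the end of the red keeper bar: 12 mm across, 45 mm from the pivot; this point is 46 mm and the knob's top 55 mm above the table.
- keeper (a joint): Red keeper bar 57x16x10 mm, underside 28 mm up, 2 mm above the seated template (unseated, the template is in its way). Vertical pivot at jig x 92, y -20 mm. 0 = fully in, against its stop, pointing along jig -x; at q the knob is 45 mm from the pivot toward (-cos q, -sin q) in jig x, y. Starts at 1.55 to 2.4; stays where left (1 N at the knob moves it).
- pencil_tin: Bystander: flat green tin, 84x190x28 mm, right side. Origin under its centre.
- glue: Bystander: red and white glue tube lying flat, 40x136x27 mm, behind the jig. Origin under its centre.
- loose_slice_a: Bystander: loose oval wood slice 48x64x12 mm on the table left of the jig. Origin under its centre.
- loose_slice_b: Bystander: loose oval wood slice 50x63x12 mm on the table left of the jig. Origin under its centre.
- marker: Bystander: white marker pen with black cap, 150 mm long, 16 mm thick, on the table right of the jig. Origin under its centre.

How it is judged:
By the outcome, as a careful person would: the job done as asked, in the order asked, and still so for the second after the job is handed in, with the robot touching nothing.
It also fails if it takes over 64 s, if anything falls off the work surface, if the arm or the gripper's body presses on something with over 40 N, if the wrist force passes 120 N, or if a joint passes its speed limit or range.

ROBOT

A 7-joint arm with a two-finger parallel gripper is mounted at the origin on a cart in front of the work surface, level with it; the furniture and walls round the work are solid. World frame = base frame: x ahead of the robot, y to its left, z up, the work surface at z = 0. Lengths are in m, angles in degrees, forces in N, time in s.
With the tool pointing down it reaches from about 0.425 to 0.825 m from the base axis. Payload 3.6 kg.
Tool frame: the origin (TCP) lies midway between the tips of the shut fingers; the grasp point (between the pads) lies behind it (bot.grasp_offset is the z of the grasp point in the tool frame, in m); z points along the fingers, y is the line along which they close (so a half turn about z gives the same grasp; the last joint's range is limited). The gripper opens to 85 mm and grips with 20 to 120 N. Pads are 22 mm wide; open, the fingers measure 114 mm over their backs; the gripper's body (76 mm by 85 mm) begins 54 mm behind the grasp point. The pads swing forward as they close: fully open they stand 13 mm farther back than shut.
Start: joints at [68.669, 35.231, -0.722, 81.555, 0.464, 63.22, -2.315], TCP at [0.22, -0.611, 0.231] pointing down, gripper open.
Joint ranges: [-178.69, 178.69], [-17.37, 117.87], [-77.05, 75.6], [15.02, 138.74], [-78.02, 258.01], [0.78, 113.62], [-162.83, 162.83]. Speed limits (degrees/s): [159.86, 159.86, 180, 180, 180, 180, 180].

INTERFACE

Orientations are given as a 3x3 rotation matrix whose columns are the frame's x, y, z axes.
In Python, from rig import bot gives the robot as it stands.
- The arm moves only by the tool drive_tool, never from a script. Its argument "deltas" is a list of rows, each an object of numbers: "tx", "ty", "tz": the shift along the tool's x, y, z in mm; "roll": the turn about the tool's z in degrees; "claw": the finger opening in mm, from 0 to 85.4. In form: [{"tx": .., "ty": .., "tz": .., "roll": .., "claw": ..}, ...]. A call has 1 to 5 rows; each row shifts and turns the commanded pose from where the row before left it, along the tool's axes as they then stand; what a row does not reach is not made up. A row lasts 1/12 s, in which the tool goes at most 41.7 mm and 7.16 degrees, less where a joint would pass 70% of its speed; a pose out of reach is approached as far as the arm can. A call with a gripper value outside its range is refused whole. The fingers move at their own pace and stop on an object; "grip_force" is the grip in N (left out, the last holds). Time passes only in rows, so rows that do not move let the fingers close. It gives the time, the measured TCP pose, the force, the opening and the grip force at its end, in the units of the state.
- bot.read_state(): the state, without advancing time (a new reading comes with each control period).
- bot.grab_frame(name): name is "scene" or "top" or "wrist"; returns the picture (480x640x3 uint8, blue, green, red); there is no depth.
- bot.get_calibration(name): a dict with "K" (3x3 intrinsics, pixels), "origin" and "orientation" of the camera in the world. Camera axes: x right, y up, looking along -z (the intrinsics and any distortion apply to the point x, -y, -z); pixel columns grow to the right and rows downward; lengths in m; the calibration is good to about 2 mm. A picture is of the moment at which its call begins: read the wrist's pose just before it. get_calibration takes no time and is no camera call; for the wrist camera it gives the pose at the moment of the call.
- bot.sign_off(): hands the job in; it is judged then, once.
The state is a dict: "time_s": time; "joint_pos": joint angles; "dq": joint speeds; "joint_efforts": joint torques, N m; "tool_pos": TCP position; "orientation": TCP orientation; "force": force on the tool from outside, world axes, zero at the start; "torque": the same for the moment, N m; "grip_width": finger opening in m; "grip_force": force on a finger pad.
Only numpy, scipy, OpenCV 4.12 (cv2) and the standard library are available. Lean on these libraries where they do the work, as an engineer would, in place of code of your own. Each camera call takes 0.05 s, during which the arm holds its last target. There are 200 camera calls.

## Working session

There is one attempt and no reset: what is moved stays moved. The work goes in short steps, Python scripts to look and compute and a tool call to move; the robot and the scene stay as the last step left them, time stands still between calls to the robot, and variables do not carry over. Pictures are saved under pics/ and viewed, at most 10 in all, crops included, and the job is handed in when it is done.

Besides the shell and the picture viewer there is one more tool, called after ">>>" by a JSON object that holds its "method" and its "body", one argument or row to a line. drive_tool: Moves the arm, as the interface text tells. Its arguments: {"type":"object","properties":{"deltas":{"type":"array"},"grip_force":{"type":"number"}},"required":["deltas"]}

```bash
mkdir -p pics; ls; python3 - <<'E'
from rig import bot
import cv2,json,numpy as np
s=bot.read_state(); print(s['time_s'],s['tool_pos'],s['orientation'],s['grip_width'],bot.grasp_offset)
for n in('scene','top'):
    im=bot.grab_frame(n); cv2.imwrite(f'pics/{n}0.png',im)
    c=bot.get_calibration(n); print(n,{k:np.round(v,4).tolist() if not isinstance(v,str) else v for k,v in c.items()})
E
```

```text
pics
0.0 [ 0.22007263 -0.61080324  0.23011727] [[ 9.40782235e-01  3.39010257e-01 -9.12254561e-04]
 [ 3.39011482e-01 -9.40779115e-01  2.42332688e-03]
 [-3.66973711e-05 -2.58908765e-03 -9.99996648e-01]] 0.08541058379777329 -0.0187
scene {'K': [[504.4037, 0.0, 322.8846], [0.0, 504.4037, 244.815], [0.0, 0.0, 1.0]], 'origin': [0.0003, -0.5516, 0.5134], 'orientation': [[0.6596, 0.3775, -0.6499], [-0.7515, 0.3446, -0.5626], [0.0116, 0.8595, 0.511]]}
top {'K': [[535.7531, 0.0, 312.4658], [0.0, 535.7531, 243.4123], [0.0, 0.0, 1.0]], 'origin': [0.5501, -0.0151, 1.3092], 'orientation': [[-0.0249, 0.9987, -0.0448], [-0.9996, -0.0243, 0.013], [0.0119, 0.0451, 0.9989]]}
```

View pics/top0.png

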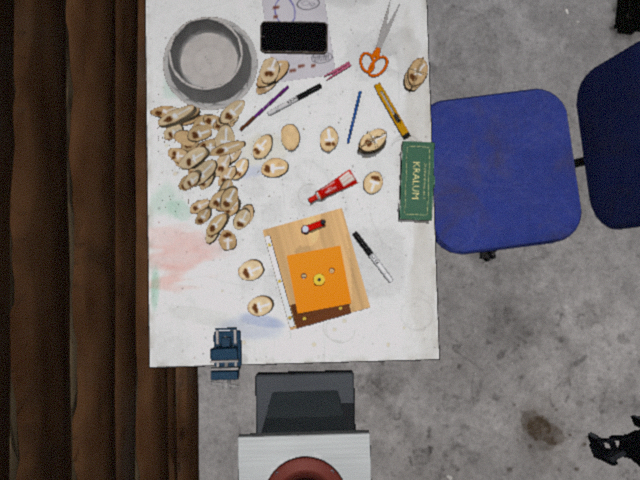

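View pics/scene0.png

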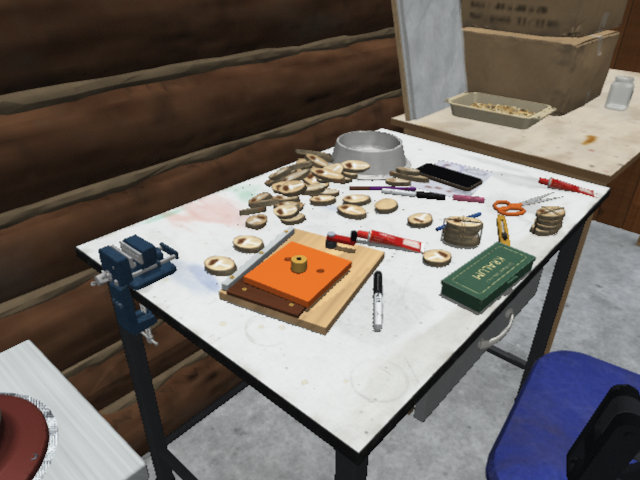

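The top view shows the jig at about (318,268): the orange plate centre is near (319,280), the red keeper near (313,227), the dark rest near (322,315), and the fence on the left. The scene view shows the plate against the dark rest, with the knob at about (331,238). Next I'll zoom in and measure.

```bash
cat > h.py <<'E'
import cv2,numpy as np
from rig import bot
def ray(n,uv,c=None):
    c=c or bot.get_calibration(n); K=np.array(c['K']); R=np.array(c['orientation'])
    d=np.linalg.inv(K)@np.array([uv[0],uv[1],1.]); d=R@(d*[1,-1,-1]); return np.array(c['origin']),d
def at(n,uv,z,c=None):
    o,d=ray(n,uv,c); return o+d*(z-o[2])/d[2]
def proj(n,p,c=None):
    c=c or bot.get_calibration(n); q=np.array(c['orientation']).T@(np.array(p)-c['origin']); q=q*[1,-1,-1]; q=np.array(c['K'])@q; return q[:2]/q[2]
def mask(im,lo,hi):
    return cv2.inRange(cv2.cvtColor(im,cv2.COLOR_BGR2HSV),lo,hi)
def big(m):
    cs=cv2.findContours(m,cv2.RETR_EXTERNAL,cv2.CHAIN_APPROX_NONE)[0]; return max(cs,key=cv2.contourArea)
E
python3 - <<'E'
from h import *
t=cv2.imread('pics/top0.png'); s=cv2.imread('pics/scene0.png')
a=cv2.resize(t[200:332,252:382],None,fx=4,fy=4,interpolation=cv2.INTER_CUBIC)
b=cv2.resize(s[215:335,210:400],None,fx=4,fy=4,interpolation=cv2.INTER_CUBIC)
cv2.imwrite('pics/c1.png',a);cv2.imwrite('pics/c2.png',b)
m=mask(t,(8,180,120),(18,255,255)); m[:200]=0
c=big(m); r=cv2.minAreaRect(c); print(r); 
P=np.array([at('top',p,.033) for p in cv2.boxPoints(r)]); print(P.round(4), P.mean(0))
e=P-np.roll(P,1,0); print(np.linalg.norm(e,axis=1), np.degrees(np.arctan2(e[:,1],e[:,0])))
E
```

```text
((318.15863037109375, 279.7079162597656), (59.267757415771484, 54.96417999267578), 79.2156982421875)
[[ 0.5795  0.0329  0.033 ]
 [ 0.6009 -0.0964  0.033 ]
 [ 0.4619 -0.119   0.033 ]
 [ 0.4409  0.0097  0.033 ]] [ 0.52081247 -0.04318165  0.033     ]
[0.1404978  0.1310147  0.14078763 0.13040785] [   9.4770342   -80.61853927 -170.77025876   99.25425419]
```

View pics/c1.png

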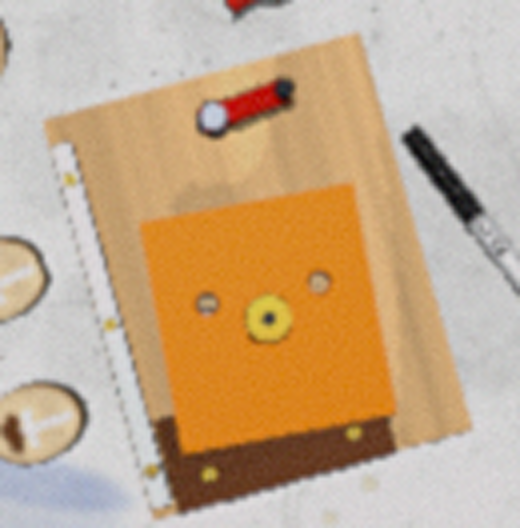

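View pics/c2.png

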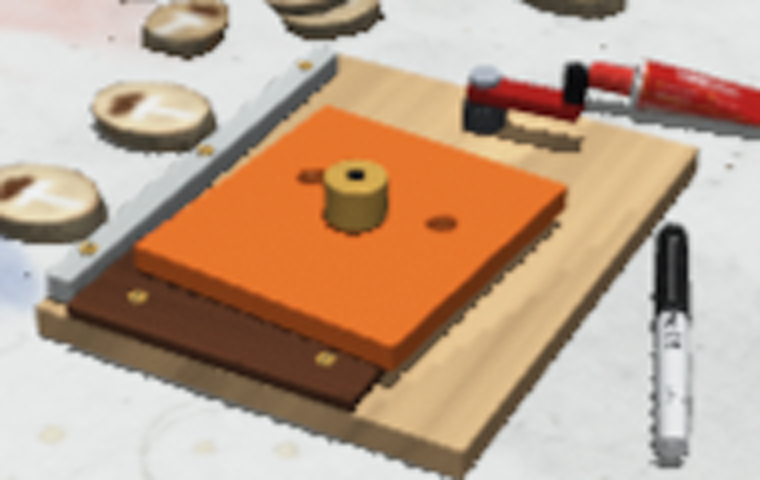

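The top crop shows board corners at (45,122), (360,35), (470,428) and (155,515). The keeper pivot is at (213,117) with the knob at (285,90), pointing right. The bush is at (268,318), and the holes are at (207,303) and (319,282). The scene crop confirms this, with the template lying level on the rest.

```bash
python3 - <<'E'
from h import *
f=lambda x,y:np.array([252+(x+.5)/4-.5,200+(y+.5)/4-.5])
g=lambda x,y:np.array([210+(x+.5)/4-.5,215+(y+.5)/4-.5])
C=np.array([at('top',f(*p),.014) for p in[(45,122),(360,35),(470,428),(155,515)]])[:,:2]  # FL FR NR NL
print(C.round(4),[np.linalg.norm(C[i]-C[(i+1)%4]) for i in range(4)])
ang=lambda v:np.degrees(np.arctan2(v[1],v[0]))
ys=[ang(C[0]-C[3]),ang(C[1]-C[2]),ang(C[0]-C[1])-90,ang(C[3]-C[2])-90];print('yaws',ys)
yaw=np.mean(ys); c,s=np.cos(np.radians(yaw)),np.sin(np.radians(yaw)); R=np.array([[c,-s],[s,c]])
jo=C.mean(0)-R@[-.005,-.020]; print('yaw',yaw,'jig',jo)
J=lambda p:(R.T@(np.asarray(p)[:2]-jo)*1000).round(1)
# check from scene: visible corners NL(39,303)?FR(697,150), NR bottom-top edge (465,452)
for n,p in(('NR',(465,452)),('FR',(697,150)),('NL',(39,306))): print('scene',n,J(at('scene',g(*p),.014)))
for n,p,z in(('bush',(268,318),.053),('h1',(207,303),.033),('h0',(319,282),.033),('piv',(213,117),.042),('knob',(285,90),.055),('fenceT',(75,142),.027),('fenceB',(175,505),.027)):
  w=at('top',f(*p),z);print(n,w[:2].round(4),J(w))
for n,p,z in(('bush',(355,174),.053),('piv',(486,74),.045),('knob',(575,68),.055)): 
  w=at('scene',g(*p),z);print('sc',n,w[:2].round(4),J(w))
E
```

```text
[[ 0.6433  0.0872]
 [ 0.6916 -0.1049]
 [ 0.4524 -0.1648]
 [ 0.4053  0.0261]] [np.float64(0.19811028761306373), np.float64(0.24660491596540596), np.float64(0.19660413541157476), np.float64(0.24572947371454673)]
yaws [np.float64(14.387363295628834), np.float64(14.036022700114536), np.float64(14.120502534179096), np.float64(13.864675430056906)]
yaw 14.102140989994844 jig [ 0.54811609 -0.01847964]
scene NR [-128.1 -121.5]
scene FR [ 119.3 -119.4]
scene NL [-128.1   78. ]
bush [ 0.5224 -0.0438] [-31.1 -18.3]
h1 [ 0.5318 -0.0083] [-13.3  13.9]
h0 [ 0.5426 -0.0752] [-19.2 -53.6]
piv [ 0.6419 -0.0145] [ 91.9 -19. ]
knob [ 0.6558 -0.0572] [ 95.  -63.7]
fenceT [0.6299 0.0685] [100.5  64.4]
fenceB [0.4123 0.0137] [-123.9   64.3]
sc bush [ 0.5241 -0.0433] [-29.4 -18.2]
sc piv [ 0.6389 -0.019 ] [ 87.9 -22.6]
sc knob [ 0.6576 -0.0573] [ 96.7 -64.3]
```

>>> {"method": "drive_tool", "body": {
  "deltas": [
    {"roll": 5.7, "claw": 0},
    {"tx": 26, "ty": -26},
    {"tx": 26, "ty": -26},
    {"tx": 26, "ty": -26},
    {"tx": 26, "ty": -26}
  ],
  "grip_force": 20
}}

```text
$.deltas[0]: bad value
```

>>> {"method": "drive_tool", "body": {
  "deltas": [
    {"tx": 26, "ty": -26},
    {"tx": 26, "ty": -26},
    {"tx": 26, "ty": -26},
    {"tx": 26, "ty": -26},
    {"tx": 26, "ty": -26}
  ]
}}

```text
$.deltas[0]: bad value
```

>>> {"method": "drive_tool", "body": {
  "deltas": [
    {"tx": 26, "ty": -26},
    {"tx": 26, "ty": -26},
    {"tx": 26, "ty": -26},
    {"tx": 26, "ty": -26},
    {"tx": 26, "ty": -26}
  ]
}}

```text
$.deltas[0]: bad value
```

>>> {"method": "drive_tool", "body": {
  "deltas": [
    {"tx": 0, "ty": 0, "tz": 0, "roll": 5.7, "claw": 0},
    {"tx": 26, "ty": -26, "tz": 0, "roll": 0, "claw": 0},
    {"tx": 26, "ty": -26, "tz": 0, "roll": 0, "claw": 0},
    {"tx": 26, "ty": -26, "tz": 0, "roll": 0, "claw": 0},
    {"tx": 26, "ty": -26, "tz": 0, "roll": 0, "claw": 0}
  ],
  "grip_force": 20
}}

```text
time_s: 0.52
tool_pos: [0.2962, -0.4835, 0.2307]
orientation: [[0.97, 0.243, -0.0], [0.243, -0.97, 0.001], [-0.0, -0.001, -1.0]]
force: [1.3, -0.6, 0.3]
grip_width: 0.0254
grip_force: 0.0
```

>>> {"method": "drive_tool", "body": {
  "deltas": [
    {"tx": 26, "ty": -26, "tz": 0, "roll": 0, "claw": 0},
    {"tx": 26, "ty": -26, "tz": 0, "roll": 0, "claw": 0},
    {"tx": 26, "ty": -26, "tz": 0, "roll": 0, "claw": 0},
    {"tx": 26, "ty": -26, "tz": 0, "roll": 0, "claw": 0},
    {"tx": 26, "ty": -26, "tz": 0, "roll": 0, "claw": 0}
  ]
}}

```text
time_s: 0.93
tool_pos: [0.3906, -0.3257, 0.2311]
orientation: [[0.97, 0.244, -0.001], [0.244, -0.97, 0.001], [-0.0, -0.001, -1.0]]
force: [0.1, -0.7, -0.3]
grip_width: 0.0001
grip_force: 0.0
```

>>> {"method": "drive_tool", "body": {
  "deltas": [
    {"tx": 26, "ty": -26, "tz": 0, "roll": 0, "claw": 0},
    {"tx": 26, "ty": -26, "tz": 0, "roll": 0, "claw": 0},
    {"tx": 26, "ty": -26, "tz": 0, "roll": 0, "claw": 0},
    {"tx": 26, "ty": -26, "tz": 0, "roll": 0, "claw": 0},
    {"tx": 26, "ty": -26, "tz": 0, "roll": 0, "claw": 0}
  ]
}}

```text
time_s: 1.35
tool_pos: [0.4849, -0.168, 0.2311]
orientation: [[0.97, 0.244, -0.001], [0.244, -0.97, 0.0], [-0.001, -0.0, -1.0]]
force: [-0.1, 0.6, -0.4]
grip_width: 0.0003
grip_force: 0.0
```

>>> {"method": "drive_tool", "body": {
  "deltas": [
    {"tx": 26, "ty": -26, "tz": 30, "roll": 0, "claw": 0},
    {"tx": 26, "ty": -26, "tz": 30, "roll": 0, "claw": 0},
    {"tx": 0, "ty": 0, "tz": 30, "roll": 0, "claw": 0},
    {"tx": 0, "ty": 0, "tz": 30, "roll": 0, "claw": 0},
    {"tx": 0, "ty": 0, "tz": 0, "roll": 0, "claw": 0}
  ]
}}

```text
time_s: 1.77
tool_pos: [0.5134, -0.1126, 0.1132]
orientation: [[0.969, 0.246, -0.013], [0.246, -0.969, 0.003], [-0.012, -0.006, -1.0]]
force: [-1.4, -0.4, -1.1]
grip_width: -0.0002
grip_force: 0.0
```

>>> {"method": "drive_tool", "body": {
  "deltas": [
    {"tx": 13, "ty": -9, "tz": 0, "roll": 0, "claw": 0},
    {"tx": 13, "ty": -9, "tz": 26, "roll": 0, "claw": 0},
    {"tx": 0, "ty": 0, "tz": 30, "roll": 0, "claw": 0},
    {"tx": 0, "ty": 0, "tz": 16, "roll": 0, "claw": 0},
    {"tx": 0, "ty": 0, "tz": 0, "roll": 0, "claw": 0}
  ]
}}

```text
time_s: 2.18
tool_pos: [0.5365, -0.0905, 0.0446]
orientation: [[0.97, 0.243, -0.006], [0.244, -0.97, 0.001], [-0.006, -0.002, -1.0]]
force: [0.3, 0.2, -0.7]
grip_width: -0.0
grip_force: 0.0
```

>>> {"method": "drive_tool", "body": {
  "deltas": [
    {"tx": 0, "ty": 0, "tz": 0, "roll": 0, "claw": 0}
  ]
}}

```text
time_s: 2.27
tool_pos: [0.5386, -0.0911, 0.0472]
orientation: [[0.97, 0.243, -0.0], [0.243, -0.97, -0.0], [-0.0, 0.0, -1.0]]
force: [0.4, -1.1, -0.0]
grip_width: 0.0002
grip_force: 0.0
```

```bash
cat >> h.py <<'E'
yaw=np.radians(14.1);Rj=np.array([[np.cos(yaw),-np.sin(yaw)],[np.sin(yaw),np.cos(yaw)]]);jo=np.array([.5481,-.0185])
J=lambda p:(Rj.T@(np.asarray(p)[:2]-jo)*1000).round(1)
def st():
    s=bot.read_state();print(round(s['time_s'],2),'tcp jig',J(s['tool_pos']),'z',round(s['tool_pos'][2]*1000,1),'F jig',(Rj.T@np.array(s['force'])[:2]).round(1),round(s['force'][2],1))
E
python3 - <<'E'
from h import *
st(); im=bot.grab_frame('scene'); cv2.imwrite('pics/s1.png',cv2.resize(im[150:350,200:420],None,fx=3,fy=3))
E
```

```text
2.27 tcp jig [-26.9 -68.1] z 47.2 F jig [ 0.1 -1.1] -0.0
```

View pics/s1.png

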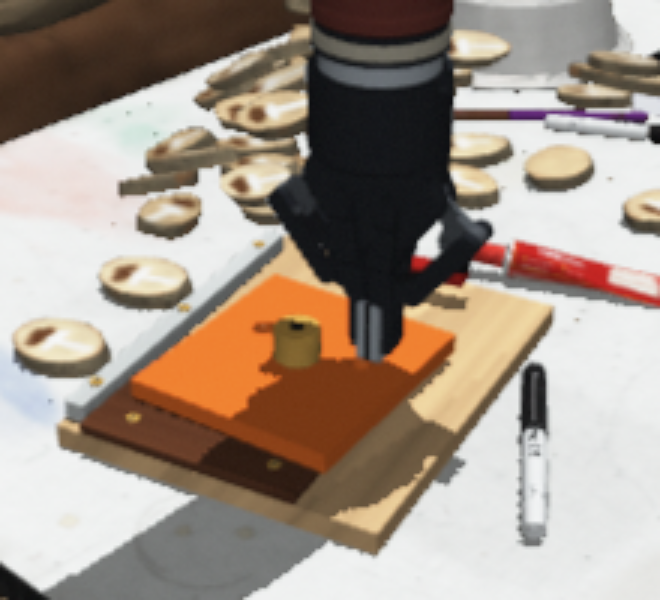

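The picture shows the shut fingertips just above the plate, right of the bush at (297,340), with nothing touching. I'll lower them and push toward the fence.

>>> {"method": "drive_tool", "body": {
  "deltas": [
    {"tx": -3, "ty": 0, "tz": 9, "roll": 0, "claw": 0},
    {"tx": 0, "ty": -8, "tz": 0, "roll": 0, "claw": 0},
    {"tx": 0, "ty": -8, "tz": 0, "roll": 0, "claw": 0},
    {"tx": 0, "ty": -4, "tz": 0, "roll": 0, "claw": 0},
    {"tx": 0, "ty": 0, "tz": 0, "roll": 0, "claw": 0}
  ]
}}

```text
time_s: 2.73
tool_pos: [0.5308, -0.0698, 0.0382]
orientation: [[0.969, 0.247, 0.001], [0.247, -0.969, 0.001], [0.001, -0.001, -1.0]]
force: [-0.8, 0.7, 0.0]
grip_width: 0.0003
grip_force: 0.0
```

```bash
python3 -c "
from h import *
st()"
```

```text
2.73 tcp jig [-29.3 -45.5] z 38.2 F jig [-0.6  0.9] 0.0
```

>>> {"method": "drive_tool", "body": {
  "deltas": [
    {"tx": 0, "ty": -3, "tz": 0, "roll": 0, "claw": 0},
    {"tx": 0, "ty": -3, "tz": 0, "roll": 0, "claw": 0},
    {"tx": 0, "ty": -3, "tz": 0, "roll": 0, "claw": 0},
    {"tx": 0, "ty": -3, "tz": 0, "roll": 0, "claw": 0},
    {"tx": 0, "ty": 0, "tz": 0, "roll": 0, "claw": 0}
  ]
}}

```text
time_s: 3.15
tool_pos: [0.5283, -0.0596, 0.0379]
orientation: [[0.97, 0.245, 0.001], [0.245, -0.97, 0.0], [0.001, 0.0, -1.0]]
force: [0.6, -0.5, 0.8]
grip_width: 0.0001
grip_force: 0.5
```

```bash
cat >> h.py <<'E'
def tmpl(im=None,z=.033):
    im=bot.grab_frame('top') if im is None else im
    m=mask(im,(8,180,90),(18,255,255)); m[:200]=0
    r=cv2.minAreaRect(big(m)); P=np.array([at('top',p,z) for p in cv2.boxPoints(r)])
    e=np.roll(P,-1,0)-P; L=np.linalg.norm(e,axis=1)*1000; a=np.degrees(np.arctan2(e[:,1],e[:,0]))
    print('tmpl jig',J(P.mean(0)),'size',L[:2].round(1),'ang',(((a-14.1)+45)%90-45).round(1)[:2])
E
python3 -c "
from h import *
st();tmpl()"
```

```text
3.15 tcp jig [-29.2 -35. ] z 37.9 F jig [ 0.4 -0.7] 0.8
tmpl jig [-34.6  -4.3] size [128.3 145.8] ang [0.4 0.3]
```

>>> {"method": "drive_tool", "body": {
  "deltas": [
    {"tx": 0, "ty": -3, "tz": 0, "roll": 0, "claw": 0},
    {"tx": 0, "ty": -3, "tz": 0, "roll": 0, "claw": 0},
    {"tx": 0, "ty": -2, "tz": 0, "roll": 0, "claw": 0},
    {"tx": 0, "ty": 0, "tz": 0, "roll": 0, "claw": 0}
  ]
}}

```text
time_s: 3.53
tool_pos: [0.5245, -0.0544, 0.0376]
orientation: [[0.97, 0.243, -0.003], [0.243, -0.97, -0.003], [-0.003, 0.002, -1.0]]
force: [-0.6, -5.0, 2.5]
grip_width: 0.0001
grip_force: 2.3
```

```bash
python3 - <<'E'
from h import *
st(); im=bot.grab_frame('scene'); b=bot.grab_frame('top')
cv2.imwrite('pics/s2.png',np.hstack([cv2.resize(im[200:350,200:360],None,fx=2.5,fy=2.5,interpolation=2),cv2.resize(b[200:350,240:400],None,fx=2.5,fy=2.5,interpolation=2)]))
tmpl(b)
E
```

```text
3.53 tcp jig [-31.7 -29.1] z 37.6 F jig [-1.8 -4.8] 2.5
tmpl jig [-35.6   0.1] size [128.2 142.4] ang [1.2 1.1]
```

View pics/s2.png

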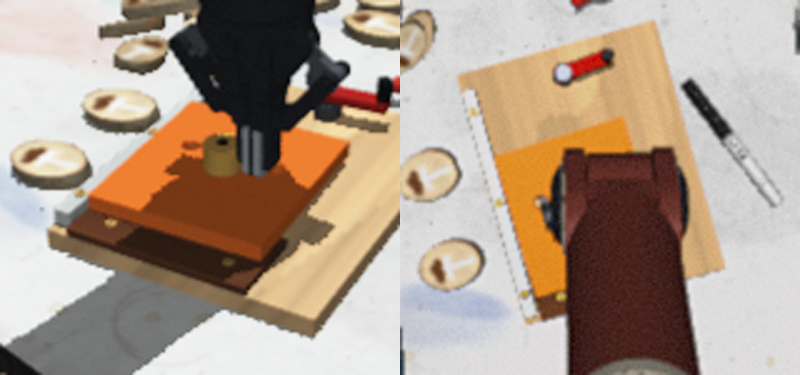

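The plate is now at or near the fence with the fingertip against the bush. I'll press a little more to square it.

>>> {"method": "drive_tool", "body": {
  "deltas": [
    {"tx": 0, "ty": -2, "tz": 0, "roll": 0, "claw": 0},
    {"tx": 0, "ty": -1, "tz": 0, "roll": 0, "claw": 0},
    {"tx": 0, "ty": 0, "tz": 0, "roll": 0, "claw": 0}
  ]
}}

```text
time_s: 3.88
tool_pos: [0.5234, -0.0528, 0.0376]
orientation: [[0.97, 0.241, -0.003], [0.241, -0.97, -0.004], [-0.004, 0.003, -1.0]]
force: [-2.4, -7.2, 3.8]
grip_width: 0.0002
grip_force: 3.3
```

```bash
python3 - <<'E'
from h import *
st();tmpl()
E
```

```text
3.88 tcp jig [-32.4 -27.3] z 37.6 F jig [-4.1 -6.4] 3.8
tmpl jig [-35.9   0.9] size [127.  141.8] ang [0.1 0. ]
```

>>> {"method": "drive_tool", "body": {
  "deltas": [
    {"tx": 0, "ty": -2, "tz": 0, "roll": 0, "claw": 0},
    {"tx": 0, "ty": -2, "tz": 0, "roll": 0, "claw": 0},
    {"tx": 0, "ty": 0, "tz": 0, "roll": 0, "claw": 0}
  ]
}}

```text
time_s: 4.18
tool_pos: [0.5231, -0.0525, 0.0378]
orientation: [[0.971, 0.239, -0.002], [0.239, -0.971, -0.008], [-0.003, 0.008, -1.0]]
force: [-0.1, -11.7, 1.6]
grip_width: 0.0001
grip_force: 6.0
```

```bash
python3 - <<'E'
from h import *
st();tmpl()
E
```

```text
4.18 tcp jig [-32.5 -26.9] z 37.8 F jig [ -3.  -11.3] 1.6
tmpl jig [-36.2   1.1] size [126.7 141.5] ang [-0.  -0.1]
```

>>> {"method": "drive_tool", "body": {
  "deltas": [
    {"tx": 0, "ty": 12, "tz": 0, "roll": 0, "claw": 0},
    {"tx": 0, "ty": 15, "tz": 0, "roll": 0, "claw": 0},
    {"tx": -25, "ty": 0, "tz": -2, "roll": 0, "claw": 0},
    {"tx": -27, "ty": 0, "tz": 0, "roll": 0, "claw": 0},
    {"tx": 0, "ty": -18, "tz": 0, "roll": 0, "claw": 0}
  ]
}}

```text
time_s: 4.65
tool_pos: [0.4695, -0.0718, 0.039]
orientation: [[0.972, 0.235, -0.009], [0.235, -0.972, -0.002], [-0.009, 0.0, -1.0]]
force: [0.5, 0.3, 0.5]
grip_width: 0.0004
grip_force: 0.0
```

>>> {"method": "drive_tool", "body": {
  "deltas": [
    {"tx": 0, "ty": -25, "tz": 0, "roll": -5, "claw": 0},
    {"tx": 0, "ty": 0, "tz": 0, "roll": -5, "claw": 0},
    {"tx": 0, "ty": 0, "tz": 0, "roll": 0, "claw": 0}
  ]
}}

```text
time_s: 4.9
tool_pos: [0.4689, -0.0401, 0.0395]
orientation: [[0.91, 0.414, -0.002], [0.414, -0.91, 0.003], [-0.0, -0.003, -1.0]]
force: [-0.2, -0.7, 0.6]
grip_width: -0.0002
grip_force: 0.0
```

```bash
python3 - <<'E'
from h import *
st();tmpl()
E
```

```text
4.9 tcp jig [-82.1  -1.7] z 39.5 F jig [-0.4 -0.7] 0.6
tmpl jig [-26.2   1.1] size [127.2 121.7] ang [0.4 0.3]
```

>>> {"method": "drive_tool", "body": {
  "deltas": [
    {"tx": 8, "ty": 1.5, "tz": 1.5, "roll": 0, "claw": 0},
    {"tx": 8, "ty": 1.5, "tz": 0, "roll": 0, "claw": 0},
    {"tx": 4, "ty": 0.7, "tz": 0, "roll": 0, "claw": 0},
    {"tx": 3, "ty": 0.5, "tz": 0, "roll": 0, "claw": 0},
    {"tx": 3, "ty": 0.5, "tz": 0, "roll": 0, "claw": 0}
  ]
}}

```text
time_s: 5.37
tool_pos: [0.4941, -0.0373, 0.0379]
orientation: [[0.913, 0.407, -0.004], [0.407, -0.913, -0.001], [-0.004, -0.001, -1.0]]
force: [-3.8, -1.5, 2.4]
grip_width: -0.0
grip_force: 1.9
```

>>> {"method": "drive_tool", "body": {
  "deltas": [
    {"tx": 3, "ty": 0.5, "tz": 0, "roll": 0, "claw": 0},
    {"tx": 3, "ty": 0.5, "tz": 0, "roll": 0, "claw": 0},
    {"tx": 3, "ty": 0.5, "tz": 0, "roll": 0, "claw": 0},
    {"tx": 0, "ty": 0, "tz": 0, "roll": 0, "claw": 0}
  ]
}}

```text
time_s: 5.7
tool_pos: [0.5056, -0.034, 0.0381]
orientation: [[0.913, 0.409, 0.002], [0.409, -0.913, 0.0], [0.002, 0.001, -1.0]]
force: [-0.4, -1.1, 0.1]
grip_width: 0.0
grip_force: 0.3
```

```bash
python3 - <<'E'
from h import *
st();tmpl()
E
```

```text
5.7 tcp jig [-45.   -4.7] z 38.1 F jig [-0.7 -1. ] 0.1
tmpl jig [-22.7   1.1] size [126.5 141.1] ang [ 0.1 -0. ]
```

>>> {"method": "drive_tool", "body": {
  "deltas": [
    {"tx": 3, "ty": 0.3, "tz": 0, "roll": 0, "claw": 0},
    {"tx": 3, "ty": 0.3, "tz": 0, "roll": 0, "claw": 0},
    {"tx": 3, "ty": 0.3, "tz": 0, "roll": 0, "claw": 0},
    {"tx": 3, "ty": 0.3, "tz": 0, "roll": 0, "claw": 0},
    {"tx": 3, "ty": 0.3, "tz": 0, "roll": 0, "claw": 0}
  ]
}}

```text
time_s: 6.17
tool_pos: [0.5186, -0.0302, 0.0382]
orientation: [[0.913, 0.408, -0.001], [0.408, -0.913, -0.001], [-0.001, 0.001, -1.0]]
force: [-2.8, -4.9, 2.9]
grip_width: -0.0
grip_force: 2.4
```

```bash
python3 - <<'E'
from h import *
st();tmpl()
E
```

```text
6.17 tcp jig [-31.4  -4.2] z 38.2 F jig [-3.9 -4.1] 2.9
tmpl jig [-8.7  1.2] size [127.1 140.2] ang [0.3 0.2]
```

>>> {"method": "drive_tool", "body": {
  "deltas": [
    {"tx": 2, "ty": 0.3, "tz": 0, "roll": 0, "claw": 0},
    {"tx": 2, "ty": 0.3, "tz": 0, "roll": 0, "claw": 0},
    {"tx": 1.5, "ty": 0.3, "tz": 0, "roll": 0, "claw": 0},
    {"tx": 0, "ty": 0, "tz": 0, "roll": 0, "claw": 0}
  ]
}}

```text
time_s: 6.55
tool_pos: [0.5259, -0.0263, 0.0384]
orientation: [[0.912, 0.41, 0.004], [0.41, -0.912, 0.002], [0.004, -0.0, -1.0]]
force: [0.0, 0.1, -0.4]
grip_width: 0.0004
grip_force: 0.0
```

```bash
python3 - <<'E'
from h import *
st();tmpl()
E
```

```text
6.55 tcp jig [-23.4  -2.2] z 38.4 F jig [0.1 0.1] -0.4
tmpl jig [23.1  0.7] size [127.6  93.1] ang [0.3 0.1]
```

>>> {"method": "drive_tool", "body": {
  "deltas": [
    {"tx": -15, "ty": 0, "tz": 0, "roll": 0, "claw": 0},
    {"tx": 0, "ty": 0, "tz": -30, "roll": 5, "claw": 0},
    {"tx": 0, "ty": 0, "tz": -35, "roll": 5, "claw": 0},
    {"tx": 0, "ty": 38, "tz": 0, "roll": 0, "claw": 0},
    {"tx": 0, "ty": 38, "tz": 0, "roll": 0, "claw": 0}
  ]
}}

```text
time_s: 7.02
tool_pos: [0.5322, -0.1042, 0.106]
orientation: [[0.968, 0.252, 0.008], [0.252, -0.968, 0.002], [0.008, -0.0, -1.0]]
force: [0.5, -0.1, -0.3]
grip_width: 0.0002
grip_force: 0.0
```

>>> {"method": "drive_tool", "body": {
  "deltas": [
    {"tx": 10, "ty": 40, "tz": 0, "roll": 0, "claw": 0},
    {"tx": 10, "ty": 40, "tz": 0, "roll": 0, "claw": 0},
    {"tx": 10, "ty": 40, "tz": 0, "roll": 0, "claw": 0},
    {"tx": 0, "ty": 0, "tz": 0, "roll": 0, "claw": 0}
  ]
}}

```text
time_s: 7.35
tool_pos: [0.5905, -0.2279, 0.1036]
orientation: [[0.972, 0.234, 0.007], [0.234, -0.972, -0.009], [0.005, 0.01, -1.0]]
force: [-0.1, -1.6, -0.9]
grip_width: -0.0001
grip_force: 0.0
```

```bash
python3 - <<'E'
from h import *
st(); im=bot.grab_frame('scene'); b=bot.grab_frame('top')
cv2.imwrite('pics/s3.png',np.hstack([cv2.resize(im[200:350,200:360],None,fx=2.5,fy=2.5,interpolation=2),cv2.resize(b[200:350,240:400],None,fx=2.5,fy=2.5,interpolation=2)]))
tmpl(b,.026)
E
```

```text
7.35 tcp jig [  -9.9 -213.4] z 103.6 F jig [-0.5 -1.6] -0.9
tmpl jig [0.8 0.5] size [128.1 138.6] ang [0.3 0.1]
```

View pics/s3.png

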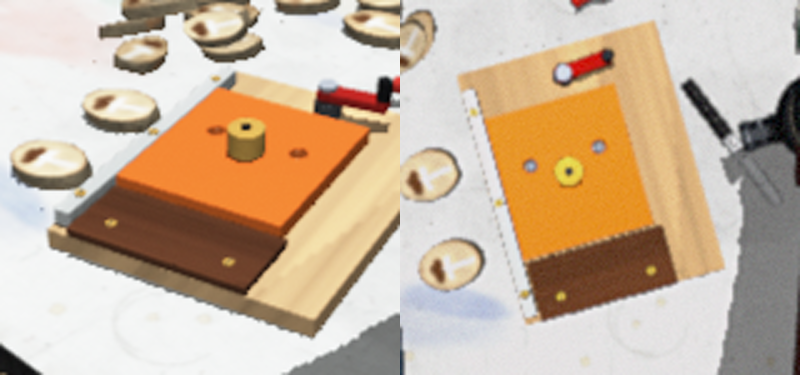

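The plate is seated: its centre is at jig (0.8, 0.5), the pins show in both holes, and it lies flat in front of the rest. The keeper is still out. Next I'll move to the far side of the knob.

>>> {"method": "drive_tool", "body": {
  "deltas": [
    {"tx": 35, "ty": 0, "tz": 0, "roll": 0, "claw": 0},
    {"tx": 35, "ty": 0, "tz": 0, "roll": 0, "claw": 0},
    {"tx": 30, "ty": -20, "tz": 0, "roll": 0, "claw": 0},
    {"tx": 30, "ty": -25, "tz": 0, "roll": 0, "claw": 0},
    {"tx": 0, "ty": -35, "tz": 0, "roll": 0, "claw": 0}
  ]
}}

```text
time_s: 7.87
tool_pos: [0.6989, -0.1027, 0.1025]
orientation: [[0.969, 0.247, 0.007], [0.247, -0.969, 0.003], [0.008, -0.001, -1.0]]
force: [0.1, 1.2, -0.7]
grip_width: 0.0003
grip_force: 0.0
```

>>> {"method": "drive_tool", "body": {
  "deltas": [
    {"tx": 0, "ty": -35, "tz": 0, "roll": 0, "claw": 0},
    {"tx": 0, "ty": -30, "tz": 0, "roll": 0, "claw": 0},
    {"tx": 0, "ty": 0, "tz": 15, "roll": 0, "claw": 0},
    {"tx": 0, "ty": 0, "tz": 0, "roll": 0, "claw": 0}
  ]
}}

```text
time_s: 8.2
tool_pos: [0.6754, -0.0367, 0.0862]
orientation: [[0.967, 0.253, -0.005], [0.253, -0.967, 0.005], [-0.004, -0.006, -1.0]]
force: [-1.3, -0.4, -0.8]
grip_width: -0.0001
grip_force: 0.0
```

```bash
python3 - <<'E'
from h import *
st()
E
```

```text
8.2 tcp jig [119.1 -48.7] z 86.2 F jig [-1.4 -0.1] -0.8
```

>>> {"method": "drive_tool", "body": {
  "deltas": [
    {"tx": 1, "ty": 15, "tz": 0, "roll": 0, "claw": 0},
    {"tx": 0, "ty": 0, "tz": 20, "roll": 0, "claw": 0},
    {"tx": 0, "ty": 0, "tz": 22, "roll": 0, "claw": 0},
    {"tx": 0, "ty": 0, "tz": 0, "roll": 0, "claw": 0},
    {"tx": 0, "ty": 0, "tz": 0, "roll": 0, "claw": 0}
  ]
}}

```text
time_s: 8.62
tool_pos: [0.6819, -0.0611, 0.0455]
orientation: [[0.97, 0.241, -0.002], [0.241, -0.97, -0.001], [-0.002, 0.0, -1.0]]
force: [-0.0, 0.4, 1.2]
grip_width: 0.0
grip_force: 0.0
```

```bash
python3 - <<'E'
from h import *
st()
E
```

```text
8.62 tcp jig [119.4 -73.9] z 45.5 F jig [0.1 0.4] 1.2
```

>>> {"method": "drive_tool", "body": {
  "deltas": [
    {"tx": 0, "ty": -9, "tz": 1.5, "roll": 0, "claw": 0},
    {"tx": -8, "ty": 0, "tz": 0, "roll": 0, "claw": 0},
    {"tx": -6, "ty": 0, "tz": 0, "roll": 0, "claw": 0},
    {"tx": -5, "ty": 0, "tz": 0, "roll": 0, "claw": 0},
    {"tx": -5, "ty": -1, "tz": 0, "roll": 0, "claw": 0}
  ]
}}

```text
time_s: 9.03
tool_pos: [0.6577, -0.055, 0.0461]
orientation: [[0.97, 0.244, 0.003], [0.244, -0.97, 0.0], [0.003, 0.001, -1.0]]
force: [0.9, 0.4, 1.2]
grip_width: 0.0001
grip_force: 0.6
```

>>> {"method": "drive_tool", "body": {
  "deltas": [
    {"tx": -5, "ty": -1, "tz": 0, "roll": 0, "claw": 0},
    {"tx": -5, "ty": -2, "tz": 0, "roll": 0, "claw": 0},
    {"tx": -5, "ty": -3, "tz": 0, "roll": 0, "claw": 0},
    {"tx": -4, "ty": -3, "tz": 0, "roll": 0, "claw": 0},
    {"tx": 0, "ty": 0, "tz": 0, "roll": 0, "claw": 0}
  ]
}}

```text
time_s: 9.45
tool_pos: [0.6348, -0.0504, 0.0446]
orientation: [[0.97, 0.244, -0.002], [0.244, -0.97, 0.0], [-0.002, -0.001, -1.0]]
force: [-0.2, 0.8, -0.1]
grip_width: -0.0001
grip_force: 0.0
```

```bash
python3 - <<'E'
from h import *
st(); im=bot.grab_frame('scene')
cv2.imwrite('pics/s4.png',cv2.resize(im[180:330,200:400],None,fx=3,fy=3,interpolation=2))
E
```

```text
9.45 tcp jig [ 76.3 -52. ] z 44.6 F jig [0.  0.8] -0.1
```

View pics/s4.png

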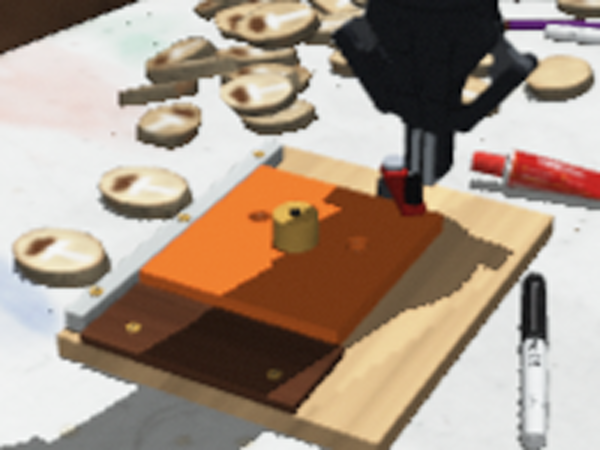

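The keeper is swinging in over the template's front edge, with the knob near (412,185) in this crop. I'll move round to its right side to finish.

>>> {"method": "drive_tool", "body": {
  "deltas": [
    {"tx": 8, "ty": 0, "tz": 0, "roll": 0, "claw": 0},
    {"tx": 0, "ty": 32, "tz": 0, "roll": 0, "claw": 0},
    {"tx": 0, "ty": 0, "tz": 0, "roll": 0, "claw": 0},
    {"tx": -29, "ty": 0, "tz": 0, "roll": 0, "claw": 0},
    {"tx": 0, "ty": 0, "tz": 0, "roll": 0, "claw": 0}
  ]
}}

```text
time_s: 9.92
tool_pos: [0.6176, -0.0899, 0.043]
orientation: [[0.971, 0.24, -0.011], [0.24, -0.971, -0.002], [-0.011, -0.001, -1.0]]
force: [-0.8, -0.6, -0.8]
grip_width: -0.0001
grip_force: 0.0
```

```bash
python3 - <<'E'
from h import *
st()
E
```

```text
9.92 tcp jig [ 50.1 -86.2] z 43.0 F jig [-1.  -0.4] -0.8
```

>>> {"method": "drive_tool", "body": {
  "deltas": [
    {"tx": 0, "ty": -6, "tz": 0, "roll": 0, "claw": 0},
    {"tx": 0, "ty": -6, "tz": 0, "roll": 0, "claw": 0},
    {"tx": 0, "ty": -6, "tz": 0, "roll": 0, "claw": 0},
    {"tx": 0, "ty": -6, "tz": 0, "roll": 0, "claw": 0},
    {"tx": 0, "ty": -5, "tz": 0, "roll": 0, "claw": 0}
  ]
}}

```text
time_s: 10.33
tool_pos: [0.6162, -0.0597, 0.0446]
orientation: [[0.97, 0.244, -0.001], [0.244, -0.97, -0.002], [-0.002, 0.002, -1.0]]
force: [-0.9, -2.9, 0.1]
grip_width: -0.0002
grip_force: 1.2
```

>>> {"method": "drive_tool", "body": {
  "deltas": [
    {"tx": 0, "ty": -5, "tz": 0, "roll": 0, "claw": 0},
    {"tx": 0, "ty": -4, "tz": 0, "roll": 0, "claw": 0},
    {"tx": 0, "ty": -3, "tz": 0, "roll": 0, "claw": 0},
    {"tx": 0, "ty": 0, "tz": 0, "roll": 0, "claw": 0}
  ]
}}

```text
time_s: 10.67
tool_pos: [0.6143, -0.0449, 0.0448]
orientation: [[0.969, 0.246, 0.001], [0.246, -0.969, 0.002], [0.002, -0.002, -1.0]]
force: [-0.2, -0.5, -0.2]
grip_width: 0.0
grip_force: 0.2
```

```bash
python3 - <<'E'
from h import *
st()
E
```

```text
10.67 tcp jig [ 57.7 -41.7] z 44.8 F jig [-0.3 -0.4] -0.2
```

>>> {"method": "drive_tool", "body": {
  "deltas": [
    {"tx": 0, "ty": 5, "tz": 0, "roll": 0, "claw": 0},
    {"tx": -9, "ty": 0, "tz": 0, "roll": 0, "claw": 0},
    {"tx": 0, "ty": -5, "tz": 0, "roll": 0, "claw": 0},
    {"tx": 0, "ty": -2, "tz": 0, "roll": 0, "claw": 0},
    {"tx": 0, "ty": 0, "tz": 0, "roll": 0, "claw": 0}
  ]
}}

```text
time_s: 11.08
tool_pos: [0.6045, -0.0466, 0.0447]
orientation: [[0.97, 0.245, -0.0], [0.245, -0.97, 0.001], [0.0, -0.001, -1.0]]
force: [0.2, 0.1, 0.6]
grip_width: -0.0003
grip_force: 0.2
```

```bash
python3 - <<'E'
from h import *
st()
E
```

```text
11.08 tcp jig [ 47.9 -41. ] z 44.7 F jig [0.2 0.1] 0.6
```

>>> {"method": "drive_tool", "body": {
  "deltas": [
    {"tx": 0, "ty": -2, "tz": 0, "roll": 0, "claw": 0},
    {"tx": 0, "ty": -2, "tz": 0, "roll": 0, "claw": 0},
    {"tx": 0, "ty": -1, "tz": 0, "roll": 0, "claw": 0},
    {"tx": 0, "ty": 0, "tz": 0, "roll": 0, "claw": 0}
  ]
}}

```text
time_s: 11.42
tool_pos: [0.6038, -0.0444, 0.0448]
orientation: [[0.97, 0.243, 0.001], [0.243, -0.97, -0.002], [0.001, 0.002, -1.0]]
force: [-0.1, -4.5, -0.2]
grip_width: 0.0002
grip_force: 1.8
```

```bash
python3 - <<'E'
from h import *
st()
E
```

```text
11.42 tcp jig [ 47.7 -38.7] z 44.8 F jig [-1.2 -4.4] -0.2
```

>>> {"method": "drive_tool", "body": {
  "deltas": [
    {"tx": 0, "ty": -2, "tz": 0, "roll": 0, "claw": 0},
    {"tx": 0, "ty": 0, "tz": 0, "roll": 0, "claw": 0}
  ]
}}

```text
time_s: 11.58
tool_pos: [0.6037, -0.0442, 0.0448]
orientation: [[0.97, 0.242, 0.002], [0.242, -0.97, -0.004], [0.001, 0.005, -1.0]]
force: [2.4, -6.2, -1.2]
grip_width: -0.0003
grip_force: 2.9
```

>>> {"method": "drive_tool", "body": {
  "deltas": [
    {"tx": 0, "ty": 12, "tz": 0, "roll": 0, "claw": 0},
    {"tx": 0, "ty": 25, "tz": 0, "roll": 0, "claw": 0},
    {"tx": 0, "ty": 0, "tz": -35, "roll": 0, "claw": 0},
    {"tx": 0, "ty": 0, "tz": -40, "roll": 0, "claw": 0},
    {"tx": 0, "ty": 40, "tz": 0, "roll": 0, "claw": 0}
  ]
}}

```text
time_s: 12.0
tool_pos: [0.6266, -0.1029, 0.1271]
orientation: [[0.966, 0.258, 0.012], [0.258, -0.966, 0.011], [0.015, -0.008, -1.0]]
force: [2.6, 2.9, 1.7]
grip_width: -0.0001
grip_force: 0.0
```

>>> {"method": "drive_tool", "body": {
  "deltas": [
    {"tx": 0, "ty": 40, "tz": 0, "roll": 0, "claw": 0},
    {"tx": 0, "ty": 40, "tz": 0, "roll": 0, "claw": 0},
    {"tx": 0, "ty": 30, "tz": 0, "roll": 0, "claw": 0},
    {"tx": 0, "ty": 0, "tz": 0, "roll": 0, "claw": 0},
    {"tx": 0, "ty": 0, "tz": 0, "roll": 0, "claw": 0}
  ]
}}

```text
time_s: 12.42
tool_pos: [0.6479, -0.2243, 0.1191]
orientation: [[0.971, 0.24, -0.0], [0.24, -0.971, 0.001], [-0.0, -0.001, -1.0]]
force: [-0.5, 0.7, -0.7]
grip_width: -0.0
grip_force: 0.0
```

```bash
python3 - <<'E'
from h import *
st(); im=bot.grab_frame('scene'); b=bot.grab_frame('top')
cv2.imwrite('pics/s5.png',np.hstack([cv2.resize(im[200:350,200:360],None,fx=2.5,fy=2.5,interpolation=2),cv2.resize(b[200:350,240:400],None,fx=2.5,fy=2.5,interpolation=2)]))
tmpl(b,.026)
for n,p,z in(('knob',(47,-20),.055),('piv',(92,-20),.042)):
    print(n,'expected px in crop',(proj('top',[*(jo+Rj@np.array(p)/1000),z])-[240,200])*2.5+[400,0])
E
```

```text
12.42 tcp jig [  46.7 -223.9] z 119.1 F jig [-0.3  0.8] -0.7
tmpl jig [0.9 0.6] size [128.4 138.6] ang [0.2 0.1]
knob expected px in crop [576.0103801  116.96301701]
piv expected px in crop [563.20300484  71.79500118]
```

View pics/s5.png

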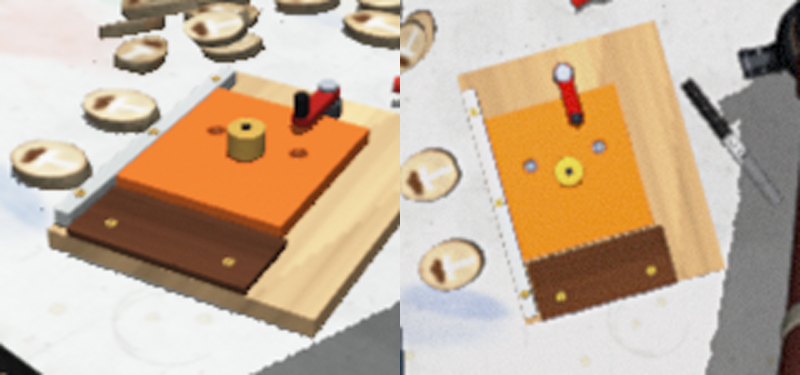

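The knob is at about (576,118), against the expected (576,117), so the keeper is fully in. The plate is seated, the bystanders haven't moved, and the arm is clear.

```bash
python3 -c "
from rig import bot
print(bot.sign_off())"
```

```text
the job is handed in; nothing more can be done
None
```

The template is seated flat over both pins, the keeper is swung fully in against its stop, the arm is clear of everything, and the job is handed in (robot clock about 12.5 s of 64 s).

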